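# Fit the cylindrical stone to the knife honer

## Robot

A 6-joint arm with a two-finger parallel gripper is mounted at the origin on the work surface. World frame = base frame: x ahead of the robot, y to its left, z up, the work surface at z = 0. Lengths are in mm, angles in rad, forces in N, time in s.
With the tool pointing down it reaches from about 425 to 1125 mm from the base axis. Payload 14.9 kg.
Tool frame: the origin (TCP) lies between the finger pads; the fingertips stand r.tip_reach ahead of it and the grasp point (between the pads) lies 6 mm ahead of it (r.tip_reach is the distance from the TCP to the fingertips, in mm); z points along the fingers, y is the line along which they close (so a half turn about z gives the same grasp; the last joint's range is limited). The gripper opens to 91 mm and grips with 3 to 60 N. Pads are 32 mm wide; open, the fingers measure 118 mm over their backs; the gripper's body (76 mm by 178 mm) begins 60 mm behind the grasp point.
Start: joints at [-1.264, 0.379, 1.734, -0, 1.028, -0.033], TCP at [233.305, -659.99, 204.232] pointing down, gripper open.
Joint ranges: [-2.77, 2.77], [-0.74, 2.19], [0, 2.66], [-1.06, 4.2], [0.31, 2.87], [-3.08, 3.08]. Speed limits (rad/s): [1.89, 1.89, 2.39, 3.14, 3.14, 3.14].

## Interface

Orientations are given as a rotation vector (axis times angle).
In Python, from plant import r gives the robot as it stands.
- The arm moves only by the shell command python3 -m jog 'ROWS' [OPENING] [FORCE]. ROWS is JSON, a list of rows, each a list of 6 numbers: the shift along the tool's x, y, z in m, then the turn, a rotation vector about the tool's x, y, z in rad. In form: [[x, y, z, rx, ry, rz], ...]. A call has 1 to 20 rows; each row shifts and turns the commanded pose from where the row before left it, along the tool's axes as they then stand; what a row does not reach is not made up. A row lasts 1/8 s, in which the tool goes at most 62.5 mm and 10.7 degrees, less where a joint would pass 70% of its speed; a pose out of reach is approached as far as the arm can. A call with a gripper value outside its range is refused whole. OPENING is the finger opening in m, from 0 to 0.0912, set as the call begins (- or left out, the last holds). The fingers move at their own pace and stop on an object; FORCE is the grip in N (left out, the last holds). Time passes only in rows, so rows that do not move let the fingers close. It gives the time, the measured TCP pose, the force, the opening and the grip force at its end, in the units of the state.
- r.observe(): the state, without advancing time (a new reading comes with each control period).
- r.snapshot(name): name is "scene" or "top" or "wrist"; returns a dict with "image" (420x560x3 uint8, blue, green, red), "fx", "fy", "cx", "cy" (pixels), "T" (4x4, takes a point from camera to world coordinates). Camera axes: x right, y up, looking along -z (the intrinsics and any distortion apply to the point x, -y, -z); pixel columns grow to the right and rows downward; lengths in mm; the calibration is good to about 2 mm. A picture is of the moment at which its call begins. There is no depth.
- r.hand_in(): hands the job in; it is judged then, once.
The state is a dict: "time_s": time; "joint_pos": joint angles; "joint_velocities": joint speeds; "joint_torque": joint torques, N m; "position": TCP position; "orientation": TCP orientation; "ft_force": force on the tool from outside, world axes, zero at the start; "wrist_torque": the same for the moment, N m; "grip_width": opening from 0.0 (shut) to 1.0 (fully open); "grasp_force": force on a finger pad.
Only numpy, scipy, OpenCV 4.12 (cv2) and the standard library are available. Lean on these libraries where they do the work, as an engineer would, in place of code of your own. Each camera call takes 0.05 s, during which the arm holds its last target. There are 200 camera calls.

## Task

Take the cylindrical grinding stone from the wooden rack and set its shank fully home in the collet of the upright knife honer, without ramming it. Then turn the knurled nut clockwise (seen from above) until the collet grips the shank firmly, stopping before you overtighten it, and let go; leave the cone-shaped stone, the mug and the jar alone.

Things in the scene. Friction and masses are not known exactly. Their poses are not given: they have to be found in the camera images.
- stone: the stone to fit: cylindrical grey grindstone, 28 mm diameter, 30 mm tall, on a steel shank 10 mm in diameter, 40 mm long (its last 3 mm tapered to 7 mm diameter); 55 to 115 g. Origin at the lower end of the shank, +z up the axis; the stone spans z = 40 to 70 mm. It stands shank down in a loose hole of the rack, the stone 62 to 92 mm above the counter
- cone_stone: the other stone in the rack, not to be touched: same shank, but a cone-shaped grey head 28 mm at the bottom, 8 mm at the top and 38 mm tall. Origin at the lower end of its shank
- rack: fixed light-wood block 60 (x) x 170 (y) x 50 mm high, origin at the centre of its underside; two vertical holes 12.5 mm wide, 28 mm deep at y = +45 and -45 mm. Either stone may be in either hole
- honer: knife honer fixed to the counter: white motor housing 120 x 100 mm on a 130 x 110 mm foot, flat top at 80 mm, a steel flange 48 mm wide up to 86 mm, then a steel neck 32 mm in diameter up to 108 mm, which carries the collet nut, all on the vertical z axis through its origin (the centre of its underside)
- nut_mid (a point): point on the spindle axis 125 mm above the counter, about mid-height of the collet nut: a round knurled steel ring, 40 mm outside diameter, from 108 to 138 mm above the counter. It turns about this axis, clockwise from above to tighten, does not rise or sink, stays where it is left and may be turned in several grasps. Turned before the shank is in, it blocks the bore
- entry (a point): point on the spindle axis at the nut's top, 138 mm above the counter: the shank's entry. The nut's top has a 25 mm opening with a fixed six-sided guide in it, 13 mm wide (131 to 137 mm above the counter); a second guide, 11.6 mm wide, covers the lowest 6 mm above the bore floor. The jaws lie between the two
- bore_floor: steel floor of the collet's bore, on which the shank's end rests when fully home; origin at its centre on the spindle axis, 108 mm above the counter. When home, the stone's underside is 10 mm above the nut's top, its top 178 mm above the counter. The floor must not be pressed with more than 25 N: a few newtons are enough to feel it
- jaw0: collet jaw 0 of three, dark steel, 4 x 9 x 15 mm, inside the nut, moved radially by it; origin on the spindle axis at the bore floor (off by its travel of 0 to 5 mm), own +x pointing outwards to this jaw. The nut starts loose and turns an unknown 0.4 to 1.3 rad at a steady drag of about 0.25 N m before the jaws meet the shank
- jaw1: collet jaw 1 of three, dark steel, 4 x 9 x 15 mm, inside the nut, moved radially by it; origin on the spindle axis at the bore floor (off by its travel of 0 to 5 mm), own +x pointing outwards to this jaw. From there the torque climbs by about 0.06 N m per 0.1 rad: a firm grip is 0.2 to 0.3 N m above the drag (0.25 to 0.5 rad further), over 0.45 N m above it is overtight
- jaw2: collet jaw 2 of three, dark steel, 4 x 9 x 15 mm, inside the nut, moved radially by it; origin on the spindle axis at the bore floor (off by its travel of 0 to 5 mm), own +x pointing outwards to this jaw. Held still, the nut's dry drag can act either way on the hand (+ or - 0.25 N m), so judge by the climb, or while turning
- mug: white mug, 80 mm wide, 92 mm tall, handle to its own +y, bystander; origin at the centre of its underside
- vitamins: white jar with lid, 48 mm wide, 85 mm tall, bystander; origin at the centre of its underside
Not all that is in view belongs to the job. What is shaped like the stone but pink or red is not meant.

How it is judged (in metres and radians):
On the way, in this order (a step that is already met when the one before it is completed fails the run):
1. the shank is fully home in the collet (horizontal distance between stone and bore_floor below 0.004 m and z of stone in the frame of bore_floor below 0.0025 m and angle between stone's own z axis and vertical below 0.15 rad), for 0.2 s.
2. all three jaws grip the shank (horizontal distance between stone and bore_floor below 0.0025 m and z of stone in the frame of bore_floor below 0.0025 m and angle between stone's own z axis and vertical below 0.07 rad and contact force between stone and jaw0 above 12 N and contact force between stone and jaw1 above 12 N and contact force between stone and jaw2 above 12 N), for 0.2 s.
At the end, for the whole second after the job is handed in: the cylindrical stone stands upright (within 4 degrees) in the honer's collet, its shank's end within 2.5 mm of the bore floor and of the axis, each of the three jaws gripping the shank with more than 12 N, at rest and released; the cone stone, mug and jar within 20 mm of where they were (all of step 2 and linear speed of stone below 0.02 m/s); the robot touches nothing.
It fails at once if the shank is rammed onto the bore floor (over 25 N) (contact force between stone and bore_floor above 25 N).
It fails at once if the collet is overtightened (a jaw presses the shank with over 55 N) (contact force between stone and jaw0 above 55 N or contact force between stone and jaw1 above 55 N or contact force between stone and jaw2 above 55 N).
It fails at once if the cone stone, mug or jar is displaced by over 20 mm (distance of any of cone_stone, mug, vitamins from where it was at the start of the episode above 0.02 m).
It also fails if it takes over 67 s, if anything falls off the work surface, if the arm or the gripper's body presses on something with over 40 N, if the wrist force passes 120 N, or if a joint passes its speed limit or range.

## Working session

There is one attempt and no reset: what is moved stays moved. The work goes in short steps, Python scripts to look and compute and a shell command to move; the robot and the scene stay as the last step left them, time stands still between calls to the robot, and variables do not carry over. Pictures are saved under pics/ and viewed, at most 10 in all, crops included, and the job is handed in when it is done.

```bash
mkdir -p pics; ls; python3 - <<'E'
from plant import r
import cv2
o=r.observe();print(o, r.tip_reach)
for n in("scene","top"):
    s=r.snapshot(n);cv2.imwrite(f"pics/{n}0.png",s["image"]);print(n,s["fx"],s["fy"],s["cx"],s["cy"],s["T"],[k for k in s])
E
```

```text
pics
{'time_s': 0.0, 'joint_pos': array([-1.26432594e+00,  3.79406706e-01,  1.73476640e+00,  2.18152069e-05,
        1.02849364e+00, -3.32987932e-02]), 'joint_velocities': array([ 2.58307550e-04, -8.42947620e-04,  3.60735972e-05,  3.58344210e-04,
       -2.51992157e-04,  5.33536885e-04]), 'joint_torque': array([-2.27545599e-03, -7.63731694e+01, -4.34369910e+01,  6.50004926e-02,
        4.24692628e-02, -1.86544514e-05]), 'position': array([ 233.16899019, -659.60285118,  203.59667859]), 'orientation': array([-3.09531889e+00, -5.30946907e-01,  2.00593917e-04]), 'ft_force': array([ 0.02974162,  0.18437813, -0.15326595]), 'wrist_torque': array([ 0.01172832,  0.0192326 , -0.01358582]), 'grasp_force': 0.0, 'grip_width': 1.000256808759379} 25.0
scene 443.02385203349854 443.02385203349854 285.9709569324683 209.22499363374035 [[ 8.68670056e-01 -3.18986639e-01  3.79024877e-01  9.25663884e+02]
 [ 4.95337882e-01  5.70497713e-01 -6.55112771e-01 -5.93289529e+02]
 [-7.26060503e-03  7.56822227e-01  6.53580446e-01  6.66470730e+02]
 [ 0.00000000e+00  0.00000000e+00  0.00000000e+00  1.00000000e+00]] ['image', 'fx', 'fy', 'cx', 'cy', 'T']
top 521.9865993372738 521.9865993372738 277.9258857425181 212.5141800718588 [[ 1.94095107e-02  9.93412945e-01 -1.12933573e-01  4.52265111e+02]
 [-9.99376555e-01  2.26087794e-02  2.71172165e-02  2.41340792e+00]
 [ 2.94918842e-02  1.12336834e-01  9.93232432e-01  1.24145672e+03]
 [ 0.00000000e+00  0.00000000e+00  0.00000000e+00  1.00000000e+00]] ['image', 'fx', 'fy', 'cx', 'cy', 'T']
```

View pics/scene0.png

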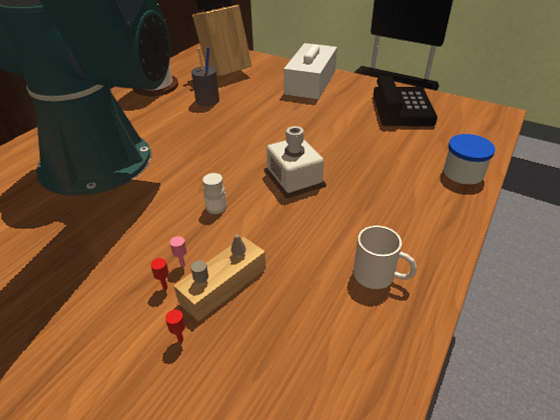

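View pics/top0.png

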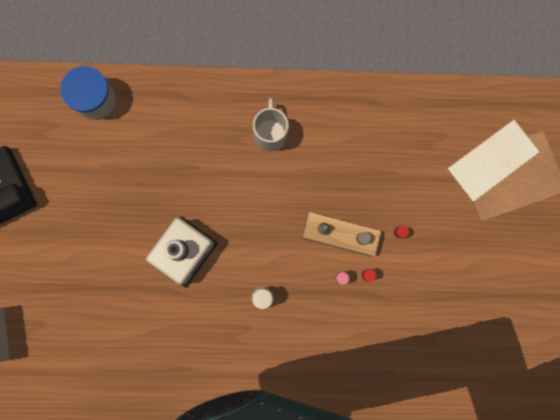

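The cylindrical grey stone could be confused with several things:

| Thing | Scene pixel | Top pixel |
|---|---|---|
| grey cylinder in the rack | (200,271) | (364,239) |
| cone in the rack | (238,243) | (324,229) |
| pink | (178,247) | (343,279) |
| red | (160,270) | (370,276) |
| red | (175,322) | (402,232) |
| white jar | (214,193) | (262,298) |

I choose the rack's grey cylinder. The honer nut is at scene (295,140), top (177,250). Next is a close crop to check the choice.

```bash
cat > h.py <<'E'
import numpy as np, cv2
from plant import r
def ray(s,u,v):
    T=np.array(s["T"]); d=T[:3,:3]@np.array([(u-s["cx"])/s["fx"],-(v-s["cy"])/s["fy"],-1.]); return T[:3,3],d
def onz(s,u,v,z):
    o,d=ray(s,u,v); return (o+d*(z-o[2])/d[2]).round(1)
def cross(a,b):
    (o1,d1),(o2,d2)=a,b; t=np.linalg.lstsq(np.c_[d1,-d2],o2-o1,rcond=None)[0]
    p,q=o1+d1*t[0],o2+d2*t[1]; return ((p+q)/2).round(1),np.linalg.norm(p-q).round(1)
E
python3 - <<'E'
from h import *
t=r.snapshot("top");s=r.snapshot("scene")
a=t["image"][200:300,290:420];b=t["image"][205:295,135:225];c=s["image"][220:310,150:280];d=s["image"][115:205,250:340]
f=lambda m:cv2.resize(m,(390,290),interpolation=cv2.INTER_CUBIC)
cv2.imwrite("pics/c1.png",np.vstack([np.hstack([f(a),f(b)]),np.hstack([f(c),f(d)])]))
for n,pt,ps,z in(("stone top",(364,239),(200,266),92),("cone",(324,229),(238,236),100),("nut top",(177,250),(295,132),138)):
    print(n,onz(t,*pt,z),onz(s,*ps,z),cross(ray(t,*pt),ray(s,*ps)))
print("rack corners z50",[onz(t,u,v,50) for u,v in((309,214),(382,233),(377,255),(304,236))])
print("housing corners z80",[onz(t,u,v,80) for u,v in((180,219),(215,244),(182,285),(148,257))])
E
```

```text
stone top [ 528.3 -220.8   92. ] [ 537.1 -220.7   92. ] (array([ 531.1, -219.5,   87. ]), np.float64(6.7))
cone [ 547.9 -130.8  100. ] [ 557.7 -133.5  100. ] (array([ 550.8, -129.8,   93.1]), np.float64(6.0))
nut top [493.7 182.7 138. ] [503.4 181.1 138. ] (array([497. , 185.4, 133.3]), np.float64(7.3))
rack corners z50 [array([ 585.9, -101.7,   50. ]), array([ 545.7, -270.6,   50. ]), array([ 495. , -258.9,   50. ]), array([535. , -90.9,  50. ])]
housing corners z80 [array([564.8, 188.3,  80. ]), array([510.9, 108.9,  80. ]), array([419.5, 178.1,  80. ]), array([479.2, 255. ,  80. ])]
```

View pics/c1.png

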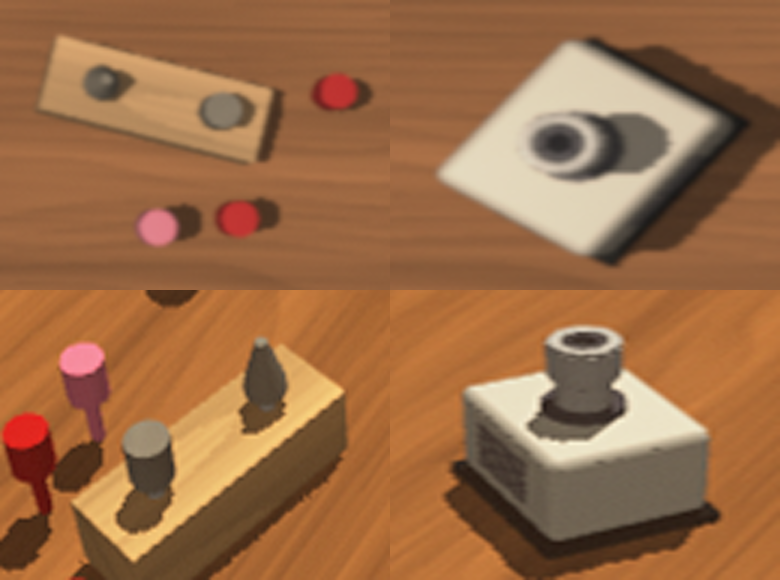

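The crop confirms a cylinder with a flat grey top at top pixel (364,238). The cone is at (324,229), and the nut's opening is at about (176,250). I'll move above the stone, closing across the rack.

```bash
python3 -m jog '[[0.02,-0.015,0,0,0,0],[0.04,-0.03,0,0,0,0],[0.043,-0.032,0,0,0,0],[0.043,-0.032,0,0,0,0],[0.043,-0.032,0,0,0,0],[0.043,-0.032,0,0,0,0],[0.043,-0.032,0,0,0,0],[0.043,-0.032,0,0,0,0],[0.043,-0.032,0,0,0,0],[0.037,-0.027,0,0,0,0],[0.03,-0.01,0,0,0,0],[0,0,0,0,0,-0.162],[0,0,0,0,0,-0.162],[0,0,0,0,0,-0.162],[0,0,0,0,0,-0.162],[0,0,0,0,0,-0.162],[0,0,0,0,0,-0.16],[0,0,0,0,0,0],[0,0,0,0,0,0]]' 0.055 20
python3 - <<'E'
from h import *
s=r.snapshot("wrist");cv2.imwrite("pics/w1.png",s["image"]);print(s["T"].round(3) if hasattr(s["T"],'round') else s["T"],s["fx"],s["cx"],s["cy"]);print(r.observe()["joint_pos"])
E
```

```text
time_s: 2.58
position: [534.7, -228.3, 204.2]
orientation: [-2.495, -1.909, -0.0]
ft_force: [-0.6, 0.1, -0.6]
grip_width: 0.597
grasp_force: 0.0
[[ 9.65000e-01  2.53000e-01  6.30000e-02  5.52363e+02]
 [-2.61000e-01  9.38000e-01  2.30000e-01 -1.63952e+02]
 [-1.00000e-03 -2.39000e-01  9.71000e-01  3.84049e+02]
 [ 0.00000e+00  0.00000e+00  0.00000e+00  1.00000e+00]] 375.57295617297757 279.44054176899095 211.4761959966658
[-4.43843377e-01  1.94609150e-01  1.97757312e+00  4.50392617e-05
  9.69453346e-01 -1.80126044e-01]
```

View pics/w1.png

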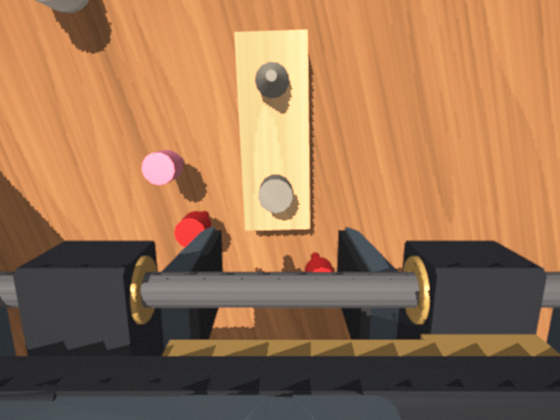

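The wrist view shows the stone's top at about (276,191), the cone at (272,79), pink at (160,168), and red at (192,230) and (318,265). I'll measure the stone top.

```bash
cat >> h.py <<'E'
def grey(im,u0,v0,u1,v1,lo=100,hi=255,sat=60):
    h=cv2.cvtColor(im,cv2.COLOR_BGR2HSV); m=np.zeros(im.shape[:2],np.uint8)
    m[v0:v1,u0:u1]=cv2.inRange(h,(0,0,lo),(180,sat,hi))[v0:v1,u0:u1]
    c=max(cv2.findContours(m,cv2.RETR_EXTERNAL,cv2.CHAIN_APPROX_NONE)[0],key=cv2.contourArea)
    return cv2.fitEllipse(cv2.convexHull(c)),cv2.boundingRect(c),cv2.contourArea(c)
def intool(o,p):
    from scipy.spatial.transform import Rotation as R
    return R.from_rotvec(o["orientation"]).inv().apply(np.array(p)-o["position"]).round(1)
E
python3 - <<'E'
from h import *
s=r.snapshot("wrist");im=s["image"];o=r.observe()
h=cv2.cvtColor(im,cv2.COLOR_BGR2HSV);print([tuple(h[v,276]) for v in range(172,220,4)],h[200,250])
for lo in(110,130):
    e,b,a=grey(im,250,165,305,222,lo,255,70);print(e,b,a)
    p=onz(s,*e[0],92);print(p,intool(o,p),"diam mm",e[1][1]/s["fx"]*(384-92))
# rack edges at mid
print([onz(s,u,v,50) for u,v in((235,34),(307,30),(310,228),(246,230))])
print(o["position"],r.observe()["ft_force"])
E
```

```text
[(np.uint8(24), np.uint8(85), np.uint8(255)), (np.uint8(18), np.uint8(40), np.uint8(114)), (np.uint8(19), np.uint8(45), np.uint8(199)), (np.uint8(19), np.uint8(48), np.uint8(203)), (np.uint8(19), np.uint8(47), np.uint8(201)), (np.uint8(19), np.uint8(47), np.uint8(201)), (np.uint8(17), np.uint8(47), np.uint8(206)), (np.uint8(19), np.uint8(46), np.uint8(204)), (np.uint8(18), np.uint8(46), np.uint8(205)), (np.uint8(18), np.uint8(46), np.uint8(205)), (np.uint8(17), np.uint8(56), np.uint8(182)), (np.uint8(15), np.uint8(117), np.uint8(148))] [ 20 106 246]
((275.25146484375, 193.85498046875), (33.08687210083008, 37.37021255493164), 172.34559631347656) (259, 175, 34, 38) 921.5
[ 534.  -218.6   92. ] [  9.4  -3.3 112.2] diam mm 29.05454689078905
((275.1683654785156, 194.7860565185547), (33.387516021728516, 35.0221061706543), 150.17620849609375) (259, 178, 34, 35) 874.0
[ 533.7 -219.3   92. ] [  8.7  -3.4 112.2] diam mm 27.228944027378418
[array([534.6, -88.9,  50. ]), array([ 592.4, -101.4,   50. ]), array([ 553.9, -265.8,   50. ]), array([ 496.2, -252.3,   50. ])]
[ 534.77045943 -228.58543159  204.2351622 ] [0.37146715 0.6018007  1.07489383]
```

```bash
python3 -m jog '[[0.009,-0.0033,0.01,0,0,0],[0,0,0.025,0,0,0],[0,0,0.03,0,0,0],[0,0,0.025,0,0,0],[0,0,0.018,0,0,0],[0,0,0.010,0,0,0],[0,0,0,0,0,0],[0,0,0,0,0,0]]' 0.048 15
python3 -m jog '[[0,0,0,0,0,0],[0,0,0,0,0,0],[0,0,0,0,0,0],[0,0,0,0,0,0]]' 0.015 15
```

```text
time_s: 3.68
position: [534.4, -219.5, 86.9]
orientation: [2.491, 1.913, 0.001]
ft_force: [-0.3, -0.5, -0.3]
grip_width: 0.528
grasp_force: 0.0
time_s: 4.18
position: [534.0, -219.3, 86.3]
orientation: [2.492, 1.913, 0.0]
ft_force: [-0.2, 0.2, -0.9]
grip_width: 0.165
grasp_force: 0.0
```

```bash
python3 - <<'E'
from h import *
s=r.snapshot("wrist");t=r.snapshot("scene")
cv2.imwrite("pics/w2.png",np.hstack([cv2.resize(s["image"],(400,300)),cv2.resize(t["image"][200:320,120:280],(400,300))]))
E
```

```text
(no output)
```

View pics/w2.png

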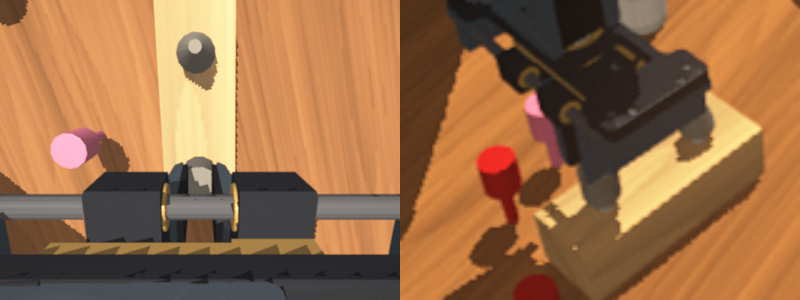

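The view shows stone material between the fingers, at about (200,178). The opening reads 15 mm, so I'll take a closer crop.

```bash
python3 - <<'E'
from h import *
o=r.observe();print(o["grip_width"],o["grasp_force"],o["position"])
s=r.snapshot("wrist");print(np.array(s["T"])[:3,3])
cv2.imwrite("pics/w3.png",cv2.resize(s["image"][190:370,180:420],(800,600),interpolation=cv2.INTER_CUBIC))
E
```

```text
0.16382981395085072 0.0 [ 533.96917909 -219.28892131   86.24633103]
[ 551.42494396 -154.84929726  266.06524531]
```

View pics/w3.png

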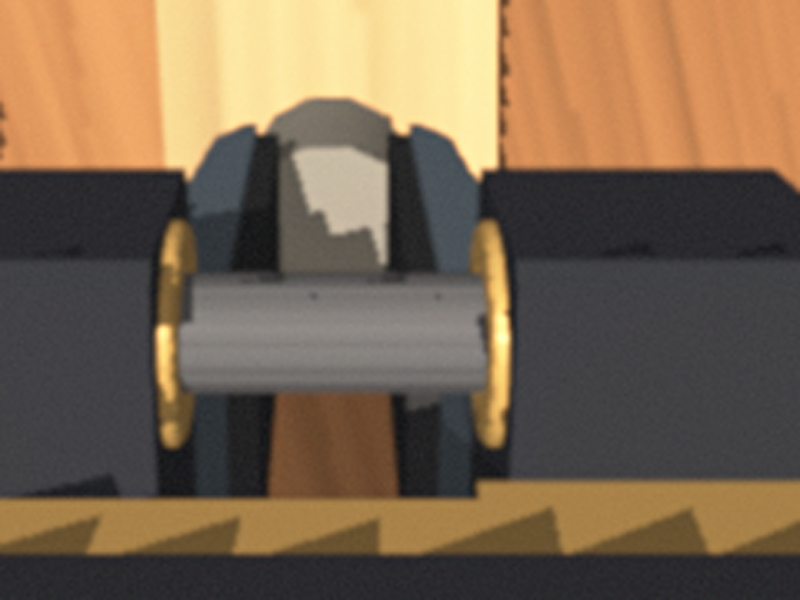

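```bash
python3 - <<'E'
from h import *
s=r.snapshot("wrist");o=r.observe()
f=lambda u,v,z:intool(o,onz(s,180+u/3.333,190+v/3.333,z))
print("lit top front edge z92",f(335,147,92),f(335,147,75)); print("stone lowest front z62",f(330,97,62),f(330,97,50))
print("front left/right side extents z62",f(262,135,62),f(400,135,62))
print("finger front edges z61,z100",f(250,125,61),f(250,125,100),f(415,125,61))
print("pad inner gap z61,z92",[f(u,200,z)[1] for u in(278,390) for z in(61,92,110)])
E
```

```text
lit top front edge z92 [12.7  0.6 -5.8] [ 7.4  0.7 11.2]
stone lowest front z62 [12.2 -0.1 24.2] [ 8.9 -0.1 36.2]
front left/right side extents z62 [  5.6 -11.7  24.2] [ 5.5 11.7 24.2]
finger front edges z61,z100 [  7.  -13.8  25.2] [ 18.4 -11.  -13.8] [ 7.  14.3 25.2]
pad inner gap z61,z92 [np.float64(-9.2), np.float64(-7.7), np.float64(-6.9), np.float64(10.3), np.float64(8.8), np.float64(7.9)]
```

The pad gap and finger edges only fit if the fingertips are level with the stone's top (about z 92), not at 61. The scene crop also shows the stone almost fully visible below the fingers. I'll open, go 9 mm lower and close gently as a test.

```bash
python3 -m jog '[[0,0,0,0,0,0],[0,0,0,0,0,0],[0,0,0.003,0,0,0],[0,0,0.003,0,0,0],[0,0,0.003,0,0,0],[0,0,0,0,0,0]]' 0.048 10
python3 -m jog '[[0,0,0,0,0,0],[0,0,0,0,0,0],[0,0,0,0,0,0],[0,0,0,0,0,0]]' 0.02 10
```

```text
time_s: 5.12
position: [533.8, -219.2, 76.9]
orientation: [-2.491, -1.913, 0.0]
ft_force: [0.1, 0.2, 0.5]
grip_width: 0.526
grasp_force: 0.0
time_s: 5.62
position: [534.0, -219.3, 77.3]
orientation: [2.492, 1.913, 0.0]
ft_force: [0.5, 0.3, 0.4]
grip_width: 0.299
grasp_force: 10.0
```

Confirmed: the fingers stopped at 27 mm with 10 N, so the real tips are about 30 mm higher than stated (about 6 mm behind the reported TCP). I'll open and go 18 mm deeper, watching the force.

```bash
python3 -m jog '[[0,0,0,0,0,0],[0,0,0,0,0,0],[0,0,0.005,0,0,0],[0,0,0.005,0,0,0],[0,0,0.003,0,0,0],[0,0,0,0,0,0]]' 0.048 25
python3 -m jog '[[0,0,0.003,0,0,0],[0,0,0.002,0,0,0],[0,0,0,0,0,0]]' 
python3 -m jog '[[0,0,0,0,0,0],[0,0,0,0,0,0],[0,0,0,0,0,0]]' 0.02 25
python3 - <<'E'
from h import *
s=r.snapshot("wrist");t=r.snapshot("scene")
cv2.imwrite("pics/w4.png",np.hstack([cv2.resize(s["image"][170:370,160:400],(400,333)),cv2.resize(t["image"][200:320,120:264],(400,333))]))
E
```

```text
time_s: 6.38
position: [533.8, -219.2, 63.9]
orientation: [-2.491, -1.913, 0.0]
ft_force: [-0.4, 0.1, -0.7]
grip_width: 0.525
grasp_force: 0.0
time_s: 6.75
position: [533.9, -219.3, 59.1]
orientation: [-2.492, -1.913, 0.0]
ft_force: [-0.1, -0.9, 0.0]
grip_width: 0.527
grasp_force: 0.0
time_s: 7.12
position: [534.1, -219.3, 59.3]
orientation: [2.492, 1.913, 0.0]
ft_force: [0.0, 0.1, 0.3]
grip_width: 0.299
grasp_force: 25.0
```

View pics/w4.png

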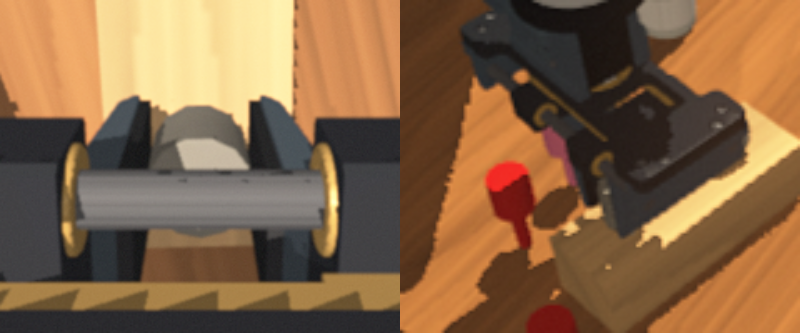

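It's gripped at 27 mm with 25 N, pads straddling the stone. I'll lift it and go to a viewing spot short of the honer.

```bash
python3 -m jog '[[0,0,-0.005,0,0,0],[0,0,-0.015,0,0,0],[0,0,-0.025,0,0,0],[0,0,-0.035,0,0,0],[0,0,-0.035,0,0,0],[0,0,-0.025,0,0,0],[0.01,-0.005,0,0,0,0],[0.03,-0.013,0,0,0,0],[0.04,-0.017,0,0,0,0],[0.04,-0.017,0,0,0,0],[0.04,-0.017,0,0,0,0],[0.04,-0.017,0,0,0,0],[0.04,-0.017,0,0,0,0],[0.04,-0.017,0,0,0,0],[0.03,-0.014,0,0,0,0],[0.01,-0.006,0,0,0,0],[0,0,0,0,0,0],[0,0,0,0,0,0]]'
python3 - <<'E'
from h import *
s=r.snapshot("wrist");o=r.observe();print(o["position"],o["joint_pos"],np.array(s["T"])[:3,3])
cv2.imwrite("pics/w5.png",s["image"])
E
```

```text
time_s: 9.48
position: [481.2, 125.3, 199.0]
orientation: [-2.492, -1.913, 0.001]
ft_force: [-0.4, 1.0, -0.6]
grip_width: 0.298
grasp_force: 25.0
[481.38395443 125.18016308 199.11165674] [ 2.07583467e-01  6.20979668e-02  2.14091763e+00 -8.21827218e-05
  9.38739426e-01  4.69584173e-01] [498.79516431 189.72634739 378.83599422]
```

View pics/w5.png

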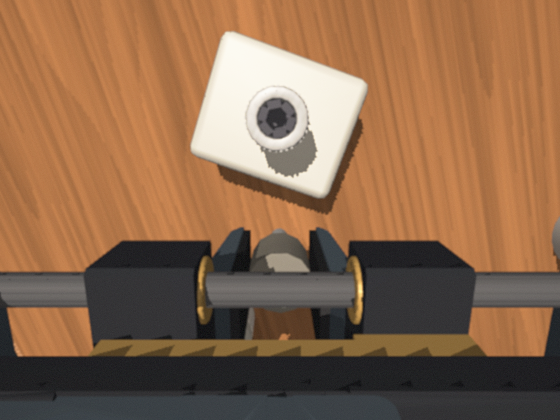

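The view shows the nut at (277,117) with the hex bore visible inside, and the held stone at (280,255) with its shank tip at about (278,232). I'll measure both.

```bash
python3 - <<'E'
from h import *
from scipy.spatial.transform import Rotation as R
s=r.snapshot("wrist");im=s["image"];o=r.observe()
g=cv2.cvtColor(im,cv2.COLOR_BGR2GRAY)
m=np.zeros_like(g);m[88:146,247:308]=(g[88:146,247:308]<120)*255
cs=cv2.findContours(m,cv2.RETR_EXTERNAL,cv2.CHAIN_APPROX_NONE)[0]
for c in sorted(cs,key=cv2.contourArea)[-3:]:
    if len(c)>20:
        e=cv2.fitEllipse(c);p=onz(s,*e[0],138);print("dark",e,p,intool(o,p),"d",np.array(e[1])/s["fx"]*241)
m=np.zeros_like(g);m[100:135,260:295]=(g[100:135,260:295]<55)*255
c=max(cv2.findContours(m,cv2.RETR_EXTERNAL,cv2.CHAIN_APPROX_NONE)[0],key=cv2.contourArea)
(u,v),rad=cv2.minEnclosingCircle(c);p=onz(s,u,v,137);print("hex",u,v,rad*2/s["fx"]*242,p,intool(o,p))
def proj(pt):
    q=R.from_rotvec(o["orientation"]).apply(pt)+o["position"]
    T=np.array(s["T"]);q=T[:3,:3].T@(q-T[:3,3]);return (s["cx"]+s["fx"]*q[0]/-q[2],s["cy"]-s["fy"]*q[1]/-q[2])
for n,pt in dict(shankfront=(3.5,0,37.3),stonebotfront=(14,0,-2.7),stonetopfront=(14,0,-32.7)).items():print(n,np.round(proj(pt),1))
print("column edges u=278", [(v,int(g[v,279])) for v in range(222,268,2)])
print("row profile v=231",[(u,int(g[231,u])) for u in range(266,296,2)])
E
```

```text
dark ((276.0101623535156, 117.61308288574219), (38.2973747253418, 39.34272384643555), 8.85791015625) [496.9 191.1 138. ] [67.7 -2.1 61.1] d [24.57489858 25.24568474]
hex 275.843017578125 117.93022918701172 12.694258942642307 [496.7 191.  137. ] [67.5 -2.3 62.1]
shankfront [279.4 227.4]
stonebotfront [279.4 229.7]
stonetopfront [279.3 250.4]
column edges u=278 [(222, 143), (224, 141), (226, 142), (228, 138), (230, 128), (232, 121), (234, 97), (236, 95), (238, 92), (240, 93), (242, 91), (244, 91), (246, 92), (248, 92), (250, 91), (252, 96), (254, 151), (256, 156), (258, 154), (260, 155), (262, 154), (264, 153), (266, 155)]
row profile v=231 [(266, 138), (268, 138), (270, 133), (272, 129), (274, 131), (276, 134), (278, 129), (280, 126), (282, 115), (284, 114), (286, 137), (288, 144), (290, 139), (292, 145), (294, 147)]
```

```bash
python3 -m jog '[[0.01,0,0,0,0,0],[0.02,-0.0005,0,0,0,0],[0.022,-0.0005,0,0,0,0],[0.0128,-0.0005,0,0,0,0],[0.004,0,0.006,0,0,0],[0,0,0.01,0,0,0],[0,0,0.003,0,0,0],[0,0,0,0,0,0],[0,0,0,0,0,0]]'
python3 - <<'E'
from h import *
o=r.observe();print(o["position"],intool(o,[496.9,191,138]))
t=r.snapshot("top");s=r.snapshot("scene");w=r.snapshot("wrist")
f=lambda m:cv2.resize(m,(390,390),interpolation=cv2.INTER_CUBIC)
cv2.imwrite("pics/c6.png",np.hstack([f(w["image"][200:340,210:350]),f(s["image"][80:190,240:350])]))
E
```

```text
time_s: 10.7
position: [497.7, 192.6, 180.4]
orientation: [2.492, 1.913, 0.0]
ft_force: [0.6, 0.0, -0.7]
grip_width: 0.297
grasp_force: 25.0
[497.71216718 192.64575877 180.42066807] [-1.8 -0.4 42.4]
```

View pics/c6.png

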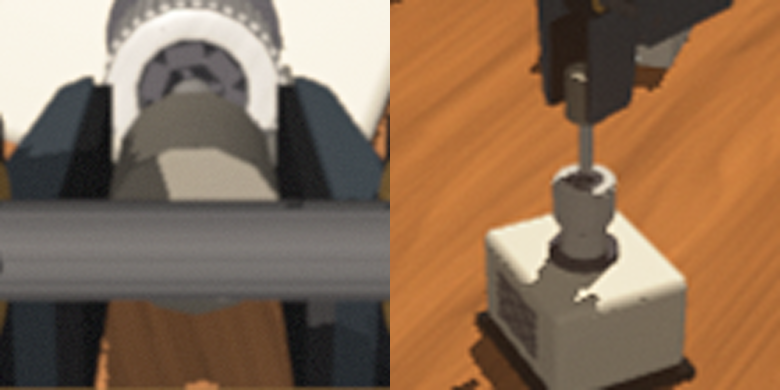

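The shank tip is centred over the opening, about (193,90) in the wrist crop. I'll lower it gently.

```bash
python3 -m jog '[[0,0,0.002,0,0,0],[0,0,0.003,0,0,0],[0,0,0.003,0,0,0],[0,0,0,0,0,0]]'; python3 -m jog '[[0,0,0.003,0,0,0],[0,0,0.003,0,0,0],[0,0,0.003,0,0,0],[0,0,0,0,0,0]]';python3 -m jog '[[0,0,0.003,0,0,0],[0,0,0.003,0,0,0],[0,0,0.002,0,0,0],[0,0,0,0,0,0]]'
```

```text
time_s: 11.35
position: [497.4, 192.8, 171.9]
orientation: [-2.491, -1.913, 0.001]
ft_force: [0.4, 0.2, -0.3]
grip_width: 0.297
grasp_force: 25.0
time_s: 11.85
position: [497.4, 192.8, 162.9]
orientation: [-2.491, -1.913, 0.001]
ft_force: [0.0, 0.3, -0.7]
grip_width: 0.296
grasp_force: 25.0
time_s: 12.35
position: [497.5, 192.8, 155.1]
orientation: [-2.492, -1.913, 0.0]
ft_force: [0.5, -0.7, -1.2]
grip_width: 0.297
grasp_force: 25.0
```

Entry is free with no contact force. The floor is expected at TCP z of about 145, with the lower guide from 151.

```bash
python3 -m jog '[[0,0,0.002,0,0,0],[0,0,0.002,0,0,0],[0,0,0,0,0,0]]'; python3 -m jog '[[0,0,0.0015,0,0,0],[0,0,0.0015,0,0,0],[0,0,0,0,0,0]]';python3 -m jog '[[0,0,0.001,0,0,0],[0,0,0,0,0,0]]'
```

```text
time_s: 12.72
position: [497.5, 192.8, 151.1]
orientation: [-2.492, -1.913, 0.0]
ft_force: [-0.0, -0.7, -1.1]
grip_width: 0.301
grasp_force: 25.0
time_s: 13.1
position: [497.5, 192.8, 148.1]
orientation: [-2.492, -1.914, 0.0]
ft_force: [0.1, -0.8, -1.0]
grip_width: 0.298
grasp_force: 25.0
time_s: 13.35
position: [497.6, 192.8, 147.2]
orientation: [2.492, 1.914, -0.0]
ft_force: [-1.1, -1.9, -0.5]
grip_width: 0.302
grasp_force: 25.0
```

```bash
for i in 1 2 3; do python3 -m jog '[[0,0,0.0006,0,0,0],[0,0,0,0,0,0]]' | egrep 'pos|ft'; done
```

```text
position: [497.6, 192.8, 146.6]
ft_force: [-0.3, -1.2, -0.1]
position: [497.6, 192.8, 146.0]
ft_force: [0.0, -1.4, -0.5]
position: [497.6, 192.9, 145.4]
ft_force: [-0.5, -1.4, -0.2]
```

```bash
for i in 1 2 3; do python3 -m jog '[[0,0,0.0005,0,0,0],[0,0,0,0,0,0]]' | egrep 'pos|ft'; done
```

```text
position: [497.8, 192.9, 145.2]
ft_force: [-1.1, -1.7, 4.6]
position: [497.9, 193.1, 145.1]
ft_force: [-2.3, -1.2, 10.8]
position: [498.1, 193.2, 145.0]
ft_force: [-5.0, -1.5, 16.0]
```

The floor is reached exactly at the expected height (16 N, rising). I'll ease off, release, and confirm the grip is off.

```bash
python3 -m jog '[[0,0,-0.0012,0,0,0],[0,0,0,0,0,0]]'; python3 -m jog '[[0,0,0,0,0,0],[0,0,0,0,0,0],[-0.0015,0,0,0,0,0],[0,0,0,0,0,0]]' 0.062 40
python3 - <<'E'
from h import *
w=r.snapshot("wrist");s=r.snapshot("scene");print(r.observe()["wrist_torque"])
f=lambda m:cv2.resize(m,(390,390),interpolation=cv2.INTER_CUBIC)
cv2.imwrite("pics/c7.png",np.hstack([f(w["image"][200:340,210:350]),f(s["image"][40:190,220:370])]))
E
```

```text
time_s: 15.1
position: [497.7, 192.9, 145.2]
orientation: [2.492, 1.913, 0.0]
ft_force: [-1.1, -1.3, 3.2]
grip_width: 0.3
grasp_force: 25.0
time_s: 15.6
position: [497.1, 191.3, 145.1]
orientation: [-2.492, -1.913, 0.0]
ft_force: [-0.2, -0.2, -0.5]
grip_width: 0.673
grasp_force: 0.0
[ 0.00948996 -0.0704778  -0.02944104]
```

View pics/c7.png

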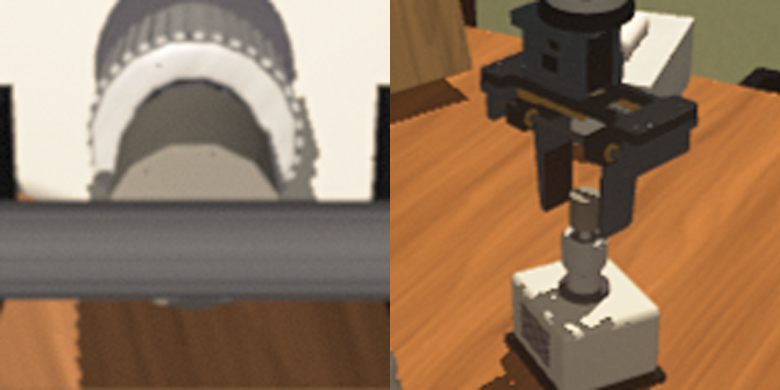

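The view shows the stone standing in the collet at (585,210), with the fingers open around it. I'll lower around the nut, keeping the body clear of the stone: TCP about 115 puts the tips at about 121.

```bash
python3 -m jog '[[0,0,0.008,0,0,0],[0,0,0.008,0,0,0],[0,0,0.006,0,0,0],[0,0,0,0,0,0]]'; for i in 1 2; do python3 -m jog '[[0,0,0.0015,0,0,0],[0,0,0.0015,0,0,0],[0,0,0.001,0,0,0]]' | egrep 'pos|ft'; done; python3 -m jog '[[0,0,0,0,0,0],[0,0,0,0,0,0],[0,0,0,0,0,0],[0,0,0,0,0,0]]' 0.03 45; python3 -c "
from plant import r
o=r.observe();print(o['wrist_torque'],o['joint_pos'])"
```

```text
time_s: 16.2
position: [496.8, 191.3, 122.5]
orientation: [-2.491, -1.913, 0.002]
ft_force: [0.6, -0.2, -0.4]
grip_width: 0.678
grasp_force: 0.0
position: [497.2, 191.4, 119.2]
ft_force: [-0.4, 0.5, 0.9]
position: [497.2, 191.4, 115.0]
ft_force: [-0.7, 0.7, -0.1]
time_s: 17.45
position: [497.1, 191.4, 115.2]
orientation: [-2.491, -1.914, 0.0]
ft_force: [-3.2, -0.1, 2.4]
grip_width: 0.423
grasp_force: 45.0
[0.18152717 0.31752355 0.17676858] [3.23795795e-01 2.50498468e-01 2.11019795e+00 1.01016494e-04
 7.81152134e-01 5.84604788e-01]
```

```bash
cat > q.py <<'E'
from plant import r
import numpy as np
o=r.observe();R=o["orientation"];print(o["time_s"],"yaw",round(2*np.arctan2(R[1],R[0])%(2*np.pi),3),"tq",o["wrist_torque"].round(3),"F",o["ft_force"].round(1),"w",round(o["grip_width"],3),o["grasp_force"])
E
python3 q.py
for i in 1 2 3 4 5; do python3 -m jog '[[0,0,0,0,0,0.05],[0,0,0,0,0,0.05]]' >/dev/null; python3 q.py; done
```

```text
17.45 yaw 1.31 tq [0.182 0.318 0.177] F [-3.2 -0.1  2.4] w 0.423 45.000629257410765
17.7 yaw 1.209 tq [0.038 0.204 0.299] F [-1.3  0.   2.1] w 0.421 44.99954843893647
17.95 yaw 1.108 tq [-0.011  0.155  0.226] F [-0.4  0.   1.3] w 0.421 44.99959683045745
18.2 yaw 1.008 tq [-0.114 -0.006  0.248] F [-0.7  0.3  1.3] w 0.416 44.99940985813737
18.45 yaw 0.909 tq [-0.226 -0.002  0.221] F [-0.4 -1.2  0.1] w 0.417 44.99938152730465
18.7 yaw 0.809 tq [-0.299 -0.093  0.245] F [ 0.3 -2.   0.9] w 0.42 44.99934478662908
```

```bash
for i in 1 2 3; do python3 -m jog '[[0,0,0,0,0,0.05],[0,0,0,0,0,0.05]]' >/dev/null; python3 q.py; done
```

```text
18.95 yaw 0.709 tq [-0.397 -0.136  0.226] F [ 1.3 -2.  -0.3] w 0.416 44.999267030507326
19.2 yaw 0.609 tq [-0.51  -0.2    0.274] F [ 1.4 -2.2 -0.7] w 0.42 44.9991571996361
19.45 yaw 0.509 tq [-0.628 -0.294  0.202] F [ 1.3 -4.1  1. ] w 0.421 44.999185893684626
```

```bash
for i in 1 2 3; do python3 -m jog '[[0,0,0,0,0,0.05],[0,0,0,0,0,0.05]]' >/dev/null; python3 q.py; done
```

```text
19.7 yaw 0.409 tq [-0.742 -0.338  0.237] F [ 1.7 -3.3 -0.3] w 0.422 44.99907002784312
19.95 yaw 0.309 tq [-0.937 -0.337  0.263] F [ 2.5 -5.  -0.4] w 0.424 44.999226573854685
20.2 yaw 0.209 tq [-1.08  -0.367  0.242] F [ 1.8 -6.9 -0.5] w 0.422 44.9992011487484
```

```bash
python3 -m jog '[[0,0.0006,0,0,0,0.05],[0,0,0,0,0,0.05]]' >/dev/null; python3 q.py; for i in 1 2; do python3 -m jog '[[0,0,0,0,0,0.05],[0,0,0,0,0,0.05]]' >/dev/null; python3 q.py; done
```

```text
20.45 yaw 0.108 tq [-0.068 -0.066  0.29 ] F [ 0.7 -0.8 -0.4] w 0.417 44.99916074797511
20.7 yaw 0.009 tq [-0.177 -0.126  0.298] F [ 0.1 -1.  -1.8] w 0.421 44.99910512007773
20.95 yaw 6.192 tq [-0.352 -0.093  0.344] F [ 1.4 -2.2  0.4] w 0.422 44.99915795400739
```

```bash
for i in 1 2 3; do python3 -m jog '[[0,0,0,0,0,0.05]]' >/dev/null; python3 q.py; done
```

```text
21.075 yaw 6.142 tq [-0.448 -0.084  0.393] F [ 1.6 -1.8  1.2] w 0.421 44.999255407601595
21.2 yaw 6.092 tq [-0.487 -0.08   0.428] F [ 1.3 -3.  -0.1] w 0.422 44.99933305196464
21.325 yaw 6.042 tq [-0.538 -0.062  0.449] F [ 0.6 -2.6  0.6] w 0.419 44.99944939278066
```

```bash
python3 -m jog '[[0,0,0,0,0,0.05]]' >/dev/null; python3 q.py;  python3 -m jog '[[0,0,0,0,0,0.03]]' >/dev/null; python3 q.py
```

```text
21.45 yaw 5.992 tq [-0.597 -0.107  0.475] F [ 0.7 -3.6  1.1] w 0.42 44.999479595571756
21.575 yaw 5.963 tq [-0.899 -0.213  0.499] F [ 0.6 -3.8  0.5] w 0.418 45.000125924125314
```

The torque is 0.25 N m above drag, which is a firm grip. I'll hold briefly, release, and rise clear.

```bash
python3 -m jog '[[0,0,0,0,0,0],[0,0,0,0,0,0]]' >/dev/null; python3 q.py
python3 -m jog '[[0,0,0,0,0,0],[0,0,0,0,0,0],[0,0,0,0,0,0],[0,0,0,0,0,0]]' 0.066; python3 -m jog '[[0,0,-0.005,0,0,0],[0,0,-0.015,0,0,0],[0,0,-0.03,0,0,0],[0,0,-0.04,0,0,0],[0,0,-0.04,0,0,0],[0,0,-0.02,0,0,0],[-0.03,0,0,0,0,0],[-0.05,0,0,0,0,0],[0,0,0,0,0,0],[0,0,0,0,0,0],[0,0,0,0,0,0]]'
python3 - <<'E'
from h import *
t=r.snapshot("top");w=r.snapshot("wrist");o=r.observe()
im=w["image"];T=np.array(w["T"])
# predicted stone-top centre pixel, then grey blob about it
p=T[:3,:3].T@(np.array([497.1,191.3,178])-T[:3,3]);u,v=w["cx"]+w["fx"]*p[0]/-p[2],w["cy"]-w["fy"]*p[1]/-p[2]
print("pred",u,v)
u,v=int(u),int(v);k=40
h=cv2.cvtColor(im,cv2.COLOR_BGR2HSV)
print("row V",h[v,u-k:u+k:4,2],"S",h[v,u-k:u+k:4,1]);print("col V",h[max(0,v-k):v+k:4,u,2])
E
```

```text
21.825 yaw 5.964 tq [-0.999 -0.265  0.319] F [ 0.9 -5.6  0.3] w 0.42 45.00040610320866
time_s: 22.32
position: [497.3, 190.9, 115.1]
orientation: [-3.101, 0.501, 0.0]
ft_force: [0.4, 0.5, -0.4]
grip_width: 0.727
grasp_force: 0.0
time_s: 23.7
position: [422.2, 215.9, 265.6]
orientation: [-3.101, 0.502, -0.001]
ft_force: [-0.2, 0.2, -0.1]
grip_width: 0.725
grasp_force: 0.0
pred 278.78381970416604 101.02278907794683
row V [255 255 255 255 254 255 252 214 215 215 155 105 103 108 105 104 104 159
 168 167] S [ 1  1  1  1  7  2  7 46 47 47 43 41 40 45 44 42 39 26 33 35]
col V [255 255 255 255 255 216 212 214 213 215 155 104 105 105 107 243 254 237
 255 255]
```

The stone top appears about 4 mm off the prediction in this rotated view, and shadow spoils it. I'll recheck from the earlier viewing pose, where the nut was measured well.

```bash
python3 -m jog '[[0,0,0,0,0,-0.163],[0,0,0,0,0,-0.163],[0,0,0,0,0,-0.163],[0,0,0,0,0,-0.163],[0,0,0,0,0,-0.163],[0,0,0,0,0,-0.163],[0,0,0,0,0,-0.163],[0,0,0,0,0,-0.163],[0,0,0,0,0,-0.163],[0,0,0,0,0,-0.163],[-0.02,0.02,0,0,0,0],[-0.03,0.03,0.01,0,0,0],[-0.023,0.03,0.015,0,0,0],[0,0,0.01,0,0,0],[0,0,0,0,0,0],[0,0,0,0,0,0]]'
python3 - <<'E'
from h import *
w=r.snapshot("wrist");im=w["image"];T=np.array(w["T"])
def px(P,s=w):
    T=np.array(s["T"]);p=T[:3,:3].T@(np.array(P)-T[:3,3]);return np.array([s["cx"]+s["fx"]*p[0]/-p[2],s["cy"]-s["fy"]*p[1]/-p[2]])
a=px([497.1,191.3,178]);b=px([497.1,191.3,138]);print("pred top",a,"nut",b)
u,v=a.astype(int);h=cv2.cvtColor(im,cv2.COLOR_BGR2HSV)
for S in(30,36):
    m=np.zeros(im.shape[:2],np.uint8);m[v-32:v+32,u-32:u+32]=((h[...,1]>S)&(h[...,1]<70)&(h[...,2]>140))[v-32:v+32,u-32:u+32]*255
    c=max(cv2.findContours(m,cv2.RETR_EXTERNAL,cv2.CHAIN_APPROX_NONE)[0],key=cv2.contourArea);e=cv2.fitEllipse(cv2.convexHull(c))
    print(e,cv2.boundingRect(c),"pos",onz(w,*e[0],178),"diam",np.array(e[1])/w["fx"]*(T[2,3]-178))
print("row V",h[v,u-40:u+40:3,2],"\nS",h[v,u-40:u+40:3,1],"\ncol V",h[v-40:v+44:3,u,2])
s=r.snapshot("scene");g=cv2.cvtColor(s["image"],cv2.COLOR_BGR2HSV)
for z in(175,170,163,156,143,134,128,120):
    q=px([497.1,191.3,z],s);uu,vv=q.round().astype(int);print(z,q.round(1),g[vv,uu-18:uu+19,2])
E
```

```text
time_s: 25.8
position: [479.7, 125.4, 230.5]
orientation: [2.491, 1.914, 0.0]
ft_force: [-0.0, 0.3, 0.3]
grip_width: 0.722
grasp_force: 0.0
pred top [279.09485621 116.826599  ] nut [279.18321244 117.18128556]
((279.61883544921875, 121.45608520507812), (45.40304946899414, 46.4389762878418), 25.20151138305664) (257, 99, 46, 46) pos [496.7 188.6 178. ] diam [28.08349385 28.72425355]
((279.73504638671875, 121.7596435546875), (44.10167694091797, 45.56653594970703), 4.27233362197876) (258, 100, 44, 45) pos [496.7 188.4 178. ] diam [27.27854599 28.18461638]
row V [250 250 251 251 232 239 230 172 174 173 172 170 170 172 167 166 169 166
 170 167 166 209 223 243 250 250 249] 
S [16 16 16 16 20 15 21 47 48 46 47 45 44 50 47 48 48 45 47 46 48 27 23 18
 16 18 18] 
col V [252 252 252 252 244 252 242 228 172 169 169 168 168 171 170 171 173 171
 171 173 171 169 168 130 119 129 131 131]
175 [294.8 114.9] [187 186 188 191 191 189 186 186 184 183 173 162 156 160 161 161 161 158
 160 160 159 160 154 173 188 183 181 182 186 188 184 179 178 184 189 187
 179]
170 [294.8 116.9] [190 193 192 190 186 185 182 
[... 442 characters left out ...]
65 162 165 166
 169]
143 [294.7 127.4] [184 182 180 177 175 178 184 188 190 191 194 164  99  73  77  84  80  79
  80  80  76  72 106 180 196 178 171 168 165 163 163 168 171 175 177 176
 178]
134 [294.7 130.8] [181 183 188 191 191 189 186 187 176 183 153  94  84  64  55  73  95  99
  99  79  57  52 113 196 227 201 163 165 172 174 176 179 180 184 189 193
 193]
128 [294.7 133.1] [188 189 189 188 185 184 185 188 157 107  95  99 104 106 100  88  78  76
  77  82  86 113 190 197 143 132 153 169 179 178 179 184 191 192 193 191
 187]
120 [294.7 136. ] [185 183 183 182 187 190 193 192 172 120  98  99 101 101 102 105 106 106
 106 105 120 114 101 100 100  97 135 174 185 188 190 189 190 188 186 182
 180]
```

In this view the stone top is about 2.5 mm from the nut centre, which would be roughly 2° of tilt (the limit is 4°). I'll move clear and cross-check with the top camera.

```bash
python3 -m jog '[[-0.02,0,-0.01,0,0,0],[-0.04,0,-0.01,0,0,0],[-0.045,0,0,0,0,0],[-0.045,0,0,0,0,0],[-0.045,0,0,0,0,0],[-0.03,0,0,0,0,0],[-0.01,0,0,0,0,0],[0,0,0,0,0,0],[0,0,0,0,0,0]]'
python3 - <<'E'
from h import *
t=r.snapshot("top");im=t["image"];im0=cv2.imread("pics/top0.png")
g=cv2.cvtColor(im0,cv2.COLOR_BGR2GRAY)
m=np.zeros_like(g);m[240:260,166:190]=(g[240:260,166:190]<95)*255
c=max(cv2.findContours(m,cv2.RETR_EXTERNAL,cv2.CHAIN_APPROX_NONE)[0],key=cv2.contourArea);e=cv2.fitEllipse(c);print("opening",e,onz(t,*e[0],138))
h=cv2.cvtColor(im,cv2.COLOR_BGR2HSV)
np.set_printoptions(linewidth=200)
print("before V\n",cv2.cvtColor(im0,cv2.COLOR_BGR2HSV)[240:262:2,162:196:2,2]);print("now V\n",h[238:262:2,158:194:2,2],"\nS\n",h[238:262:2,158:194:2,1])
d=(cv2.absdiff(im,im0).max(2)>30).astype(np.uint8)*255
for c in cv2.findContours(d,cv2.RETR_EXTERNAL,cv2.CHAIN_APPROX_NONE)[0]:
    if cv2.contourArea(c)>40:print(cv2.boundingRect(c))
E
```

```text
time_s: 27.02
position: [419.4, -101.6, 250.3]
orientation: [2.491, 1.914, 0.0]
ft_force: [-0.4, -0.5, 0.3]
grip_width: 0.722
grasp_force: 0.0
opening ((181.73251342773438, 250.4825439453125), (14.470599174499512, 17.225223541259766), 20.488296508789062) [492.9 172.7 138. ]
before V
 [[224 226 226 220 203 186 185 166 144 131 149 197 154 147 146 156 205]
 [227 226 221 201 196 192 196 200 186 122  64  66  93 106 107 107 116]
 [227 225 213 194 148 108  95 125 191 190 116  59  61 102 107 107 107]
 [227 222 211 153  90  79  68  89 119 205 155  81  50  85 106 107 108]
 [227 221 203 120  81  48  46  63  95 188 173  96  51  70 106 109 108]
 [227 218 207 119  78  48  47  63  98 188 172  91  50  64 105 108 108]
 [227 220 216 156  95  80  74  87 126 203 148  78  50  67 105 108 108]
 [228 225 219 204 147 106 101 130 192 187 111  63  50  87 108 108 109]
 [228 227 223 210 211 198 190 199 183 122  72  49  63 102 108 109 131]
 [228 227 227 220 207 177 162 144 105  74  55  90 137 146 145 156 213]
 [227 227 227 227 225 203 154 129 115 130 153 211 222 222 222 221 217]]
now V
 [[164 187 224 234 235 235 
[... 1177 characters left out ...]
]
 [ 37  36  37  47  57  61  60  60  60  58  57  38  38  32  23  42  47  46]
 [ 37  37  37  51  58  60  59  58  58  57  57  37  36  36  27  41  47  46]
 [ 37  36  37  46  56  59  59  58  59  60  57  37  33  36  27  33  45  46]
 [ 36  37  36  42  49  58  60  59  58  60  47  36  35  32  20  35  47  46]
 [ 36  36  36  37  38  45  54  58  57  53  38  35  36  25  20  41  46  46]
 [ 36  36  37  37  39  35  40  43  41  40  39  39  29  19  34  46  46  45]
 [ 36  36  36  37  37  39  43  41  40  38  36  32  26  44  50  49  49  51]
 [ 34  36  36  36  38  37  38  47  44  39  37  42  48  47  41  40  41  41]]
(267, 365, 80, 55)
(439, 317, 121, 103)
(198, 243, 9, 12)
(165, 242, 19, 14)
(175, 231, 276, 189)
```

```bash
python3 -c "
from h import *
t=r.snapshot('top');a=onz(t,173.2,249,138);b=onz(t,171.8,247.9,178);print(a,b,b-a,np.degrees(np.hypot(*(b-a)[:2])/70))"
```

```text
[495.7 190.7 138. ] [496.2 186.8 178. ] [ 0.5 -3.9 40. ] 3.2183208377237236
```

The top camera suggests about 3° of lean toward −y, too close to the 4° limit. I'll mend it: loosen to light contact, centre the stone gently with the pads, and retighten.

```bash
python3 -m jog '[[0.02,0,0,0,0,0],[0.04,0,0,0,0,0],[0.048,0,0,0,0,0],[0.048,0,0,0,0,0],[0.048,0,0,0,0,0],[0.048,0,0,0,0,0],[0.035,0,0,0,0,0],[0.015,0,0,0,0,0],[0,0,0,0,0,0.163],[0,0,0,0,0,0.163],[0,0,0,0,0,0.163],[0,0,0,0,0,0.163],[0,0,0,0,0,0.163],[0,0,0,0,0,0.163],[0,0,0,0,0,0.163],[0,0,0,0,0,0.163],[0,0,0,0,0,0.163],[0,0,0,0,0,0.163],[0,0,0,0,0,0],[0,0,0,0,0,0]]'; python3 -c "
from h import *
print(intool(r.observe(),[496.8,190.7,115]))"
```

```text
time_s: 29.62
position: [497.0, 189.4, 250.1]
orientation: [3.102, -0.495, -0.0]
ft_force: [0.6, 0.1, -0.5]
grip_width: 0.721
grasp_force: 0.0
[ -0.6  -1.2 135.1]
```

```bash
python3 -m jog '[[-0.0006,-0.0012,0.015,0,0,0],[0,0,0.03,0,0,0],[0,0,0.03,0,0,0],[0,0,0.025,0,0,0],[0,0,0.015,0,0,0],[0,0,0.012,0,0,0],[0,0,0.008,0,0,0],[0,0,0,0,0,0]]' 0.062
python3 -m jog '[[0,0,0,0,0,0],[0,0,0,0,0,0],[0,0,0,0,0,0],[0,0,0,0,0,0]]' 0.03 45 >/dev/null; python3 q.py
for i in 1 2 3; do python3 -m jog '[[0,0,0,0,0,-0.055],[0,0,0,0,0,-0.058]]' >/dev/null; python3 q.py; done
```

```text
time_s: 30.62
position: [496.9, 190.9, 114.9]
orientation: [3.101, -0.501, -0.0]
ft_force: [0.8, -1.4, 0.7]
grip_width: 0.68
grasp_force: 0.0
31.125 yaw 5.963 tq [-0.769  0.331  0.144] F [-2.5 -4.1  6.6] w 0.422 45.00181535258889
31.375 yaw 6.078 tq [-0.82   0.322 -0.108] F [-2.2 -4.4  6.4] w 0.421 45.001900903880596
31.625 yaw 6.191 tq [-0.705  0.293 -0.122] F [-1.  -4.2  6. ] w 0.422 45.00182194635272
31.875 yaw 0.02 tq [-0.644  0.279 -0.242] F [-1.5 -2.8  5.2] w 0.425 45.00174620188773
```

```bash
python3 -m jog '[[0,0,0,0,0,0],[0,0,0,0,0,0],[0,0,0,0,0,0],[0,0,-0.01,0,0,0],[0,0,-0.017,0,0,0],[0,0.0003,-0.012,0,0,0],[0,0,0,0,0,0]]' 0.05 4
python3 q.py
for i in 1 2 3; do python3 -m jog '[[0,0,0,0,0,0],[0,0,0,0,0,0]]' 0.022 4 | egrep 'pos'; python3 q.py; done
```

```text
time_s: 32.75
position: [497.7, 190.8, 155.6]
orientation: [-3.141, -0.029, -0.004]
ft_force: [-0.6, -0.0, 0.9]
grip_width: 0.544
grasp_force: 0.0
32.75 yaw 0.019 tq [-0.053  0.079 -0.02 ] F [-0.6 -0.   0.9] w 0.544 0.0
position: [496.6, 190.5, 153.7]
33.0 yaw 0.019 tq [ 0.043  0.005 -0.037] F [ 0.1 -0.9  0.1] w 0.363 0.08058023639023304
position: [496.7, 190.4, 153.8]
33.25 yaw 0.019 tq [-0.05  -0.04   0.022] F [ 0.  -0.8 -1.7] w 0.307 3.994576558470726
position: [496.7, 190.5, 153.8]
33.5 yaw 0.019 tq [-0.037  0.031  0.014] F [-0.5 -0.8 -4.8] w 0.303 3.992249518632889
```

Under 4 N the pads squared the stone to the axis with almost no side load. I'll release and retighten.

```bash
python3 -m jog '[[0,0,0,0,0,0],[0,0,0,0,0,0],[0,0,0,0,0,0]]' 0.06 4 | egrep 'ft|width'
python3 -m jog '[[0,0,0.008,0,0,0],[0,0,0.012,0,0,0],[0,0,0.012,0,0,0],[0,0,0.007,0,0,0],[0,0,0,0,0,0]]' | egrep 'pos|ft'
python3 -m jog '[[0,0,0,0,0,0],[0,0,0,0,0,0],[0,0,0,0,0,0],[0,0,0,0,0,0]]' 0.03 45 >/dev/null; python3 q.py
for i in 1 2 3 4; do python3 -m jog '[[0,0,0,0,0,0.05]]' >/dev/null; python3 q.py; done
```

```text
ft_force: [0.2, 0.6, -0.3]
grip_width: 0.6
position: [496.6, 190.5, 114.4]
ft_force: [0.4, -1.2, -0.2]
35.0 yaw 0.019 tq [0.194 0.125 0.194] F [-0.4  0.2  5.2] w 0.422 45.00105301849544
35.125 yaw 6.251 tq [0.113 0.113 0.333] F [-0.4  0.5  4. ] w 0.422 44.999998630955815
35.25 yaw 6.201 tq [0.126 0.16  0.379] F [-1.2  0.   3.8] w 0.419 45.00038277357817
35.375 yaw 6.151 tq [0.096 0.149 0.387] F [ 0.3 -0.3  3.6] w 0.42 45.000398783013225
35.5 yaw 6.101 tq [0.074 0.14  0.364] F [-0.5  0.2  4.7] w 0.423 45.0003516767174
```

```bash
for i in 1 2; do python3 -m jog '[[0,0,0,0,0,0.05]]' >/dev/null; python3 q.py; done;  python3 -m jog '[[0,0,0,0,0,0.03]]' >/dev/null; python3 q.py
```

```text
35.625 yaw 6.051 tq [0.05  0.166 0.408] F [-0.9 -0.5  4.6] w 0.418 45.000454019755125
35.75 yaw 6.001 tq [0.046 0.164 0.451] F [ 0.1 -1.1  4. ] w 0.416 45.00063456594944
35.875 yaw 5.971 tq [-0.063  0.243  0.45 ] F [-1.6 -0.4  6.1] w 0.422 45.00134012661874
```

```bash
python3 -m jog '[[0,0,0,0,0,0.05]]' >/dev/null; python3 q.py;python3 -m jog '[[0,0,0,0,0,0.03]]' >/dev/null; python3 q.py
python3 -m jog '[[0,0,0,0,0,0],[0,0,0,0,0,0]]' >/dev/null
python3 -m jog '[[0,0,0,0,0,0],[0,0,0,0,0,0],[0,0,0,0,0,0],[0,0,0,0,0,0]]' 0.066 | egrep 'ft|width'; python3 -m jog '[[0,0,-0.005,0,0,0],[0,0,-0.015,0,0,0],[0,0,-0.03,0,0,0],[0,0,-0.04,0,0,0],[0,0,-0.04,0,0,0],[0,0,-0.02,0,0,0],[0,0.04,0,0,0,0],[0,0.045,0,0,0,0],[0,0.045,0,0,0,0],[0,0.045,0,0,0,0],[0,0.045,0,0,0,0],[0,0.03,0,0,0,0],[0,0,0,0,0,0],[0,0,0,0,0,0]]'
python3 - <<'E'
from h import *
np.set_printoptions(linewidth=200)
t=r.snapshot("top");h=cv2.cvtColor(t["image"],cv2.COLOR_BGR2HSV)
print("V\n",h[238:262:2,158:194:2,2],"\nS\n",h[238:262:2,158:194:2,1])
E
```

```text
36.0 yaw 5.921 tq [-0.133  0.185  0.573] F [-1.4 -1.7  6.1] w 0.42 45.00079899094999
36.125 yaw 5.891 tq [-0.096  0.284  0.563] F [-1.1 -0.8  5.6] w 0.42 45.00154162757099
ft_force: [0.5, 0.1, 0.3]
grip_width: 0.725
time_s: 38.62
position: [401.9, -40.3, 265.8]
orientation: [-3.081, 0.611, -0.002]
ft_force: [-0.2, -0.2, 1.0]
grip_width: 0.721
grasp_force: 0.0
V
 [[163 185 223 233 234 233 233 232 230 227 226 228 230 231 230 230 230 229]
 [169 216 232 234 234 231 213 209 196 171 144 137 159 210 165 156 157 196]
 [209 230 234 234 226 181 156 158 147 130 113  89  66  69  98 114 115 117]
 [227 234 234 229 175 146 145 144 140 109  91  97  84  61  65 108 114 115]
 [234 235 234 208 149 145 145 144 146 136  79  97  95  75  53  91 114 115]
 [235 235 232 183 145 145 146 146 148 142  76  88  98  78  53  75 112 115]
 [235 235 234 203 147 146 147 148 147 130  69  90  98  78  55  68 112 116]
 [236 235 235 222 159 149 148 146 139  98  70  99  92  72  52  72 112 115]
 [235 236 235 233 215 176 149 136 100  80  97 102  86  62  52  93 115 115]
 [236 235 235 235 230 220 215 202 198 197 175 119  74  53  6
[... 370 characters left out ...]
 31  33  44  47  47  48]
 [ 45  38  38  43  54  59  60  60  58  56  39  34  36  29  31  47  47  47]
 [ 38  37  39  54  58  62  58  58  59  58  48  34  35  37  19  42  49  49]
 [ 38  37  41  56  60  60  59  58  59  57  54  35  36  36  24  41  48  47]
 [ 37  37  38  53  57  59  59  59  61  59  52  37  36  36  23  38  48  46]
 [ 38  37  38  47  56  60  60  59  59  57  40  36  36  35  20  39  48  47]
 [ 37  38  37  39  45  49  55  58  54  45  37  33  36  29  20  44  47  47]
 [ 37  36  37  37  38  38  42  42  41  40  38  39  34  24  34  47  46  48]
 [ 36  37  37  37  37  39  43  41  40  40  36  31  27  45  51  49  51  51]
 [ 36  37  38  38  38  38  40  48  45  40  37  42  50  48  41  41  42  42]]
```

The final torque climb is about 0.3 N m and the lean is down to about 1.5°. Nothing touches the robot, so I'm handing in.

```bash
python3 -c "
from plant import r
print(r.hand_in())"
```

```text
the job is handed in; nothing more can be done
None
```

I handed the job in at about 39 s of robot time: the cylindrical stone is home in the collet, the nut is about 0.3 N m above its drag, and the gripper is clear, but no verdict came back. After the first tightening the stone leaned about 3°, so I loosened the nut, squared the stone and retightened; the top camera then put the lean at roughly 1.5° (limit 4°). I didn't re-measure the cone stone, mug and jar at the end, but no move went near them.

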